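# Seat a walnut blank in the nest of a boring jig

### The arm

A 6-joint arm with a two-finger parallel gripper is mounted at the origin on the work surface. World frame = base frame: x ahead of the robot, y to its left, z up, the work surface at z = 0. Lengths are in mm, angles in rad, forces in N, time in s.
With the tool pointing down it reaches from about 400 to 925 mm from the base axis. Payload 12.5 kg.
Tool frame: the origin (TCP) lies midway between the tips of the shut fingers; the grasp point (between the pads) lies 19 mm behind it (env.grip_depth is the distance from the TCP to the grasp point, in mm); z points along the fingers, y is the line along which they close (so a half turn about z gives the same grasp; the last joint's range is limited). The gripper opens to 95 mm and grips with 3 to 60 N. Pads are 20 mm wide; open, the fingers measure 119 mm over their backs; the gripper's body (75 mm by 180 mm) begins 59 mm behind the grasp point.
Start: joints at [1.121, 0.491, 1.559, -0, 1.092, -0.106], TCP at [210.651, 588.45, 214.661] pointing down, gripper open.
Joint ranges: [-3.1, 3.1], [-0.84, 2.19], [0.05, 2.79], [-1.13, 4.28], [0.06, 2.93], [-2.69, 2.69]. Speed limits (rad/s): [2.22, 2.22, 2.79, 3.14, 3.14, 3.14].

### API

Orientations are given as [roll, pitch, yaw] about the fixed x, y, z axes, in that order (R = Rz(yaw) Ry(pitch) Rx(roll)).
In Python, from cell import monitor, viewer, order, env gives the robot as it stands.
- The arm moves only by the tool move_arm, never from a script. Its argument "moves" is one flat list of numbers, 4 for each row, row after row: the shift along the tool's x, y, z normalised to -1 to 1, where 1 is 0.15 m, then the turn about the tool's z normalised to -1 to 1, where 1 is pi/2 rad. A call has 1 to 10 rows; each row shifts and turns the commanded pose from where the row before left it, along the tool's axes as they then stand; what a row does not reach is not made up. A row lasts 1/8 s, in which the tool goes at most 62.5 mm and 10.7 degrees, less where a joint would pass 70% of its speed; a pose out of reach is approached as far as the arm can. A call with a number of a shift or a turn outside -1 to 1 is refused whole. A call with a gripper value outside its range is refused whole. "claw" is the finger opening in mm, from 0 to 95.1, set as the call begins (left out, the last holds). The fingers move at their own pace and stop on an object; the grip force is fixed at half the most. Time passes only in rows, so rows that do not move let the fingers close. It gives the time, the measured TCP pose, the force, the opening and the grip force at its end, in the units of the state.
- monitor.state(): the state, without advancing time (a new reading comes with each control period).
- viewer.read_camera(name): name is "scene" or "top" or "wrist"; returns the picture (400x640x3 uint8, red, green, blue); there is no depth.
- viewer.camera_info(name): a dict with "K" (3x3 intrinsics, pixels), "camera_from_world" (4x4, takes a point from world to camera coordinates). Camera axes: x right, y down, z forward; pixel columns grow to the right and rows downward; lengths in mm; the calibration is good to about 2 mm. A picture is of the moment at which its call begins: read the wrist's pose just before it. camera_info takes no time and is no camera call; for the wrist camera it gives the pose at the moment of the call.
- order.job_done(): hands the job in; it is judged then, once.
The state is a dict: "t": time; "joints": joint angles; "qvel": joint speeds; "tau": joint torques, N m; "eef_pos": TCP position; "tcp_rot": TCP orientation; "ft_force": force on the tool from outside, world axes, zero at the start; "moment": the same for the moment, N m; "opening": opening from 0.0 (shut) to 1.0 (fully open); "grip_force": force on a finger pad.
Only numpy, scipy, OpenCV 4.12 (cv2) and the standard library are available. Lean on these libraries where they do the work, as an engineer would, in place of code of your own. Each camera call takes 0.05 s, during which the arm holds its last target. There are 200 camera calls.

### The job

A dark walnut blank lies loose on the plywood boring jig. With a fingertip, push it back flat against the long fence well before it reaches the nest, then keep it against the fence and slide it along into the corner nest until it butts squarely against both the fence and the end stop. Only slide it along the board, never pick it up; then take the hand away, and leave the pale blank, the cup and the mallet where they are.

Things in the scene. Friction and masses are not known exactly. Their poses are not given: they have to be found in the camera images.
- nest_corner (a point): Inner corner of the fixed boring jig's nest, on top of its base board (12 mm above the bench). Axes: x into the fence, y along the fence into the end stop, z up. Here the beech fence's face is x = 0 (25 mm thick, 16 mm high, along the whole board) and the end stop's face is y = 0 (30 mm thick, 16 mm high, to x = -72 mm). The blank is home with its centre at x -25, y -35, z +10 mm.
- nest_mouth (a point): Middle of the nest's open end, on the board, 30 mm before the end stop; same axes as nest_corner. The nest is 53 mm wide, 30 mm deep and open on top. Opposite the fence its side is a front guide, 12 mm high and 20 mm thick, with a splayed lead-in that reaches 10 mm out before the mouth. A blank that is home sticks 40 mm out of the mouth.
- board_middle (a point): Middle of the jig's plywood base board, on its upper surface; same axes as nest_corner. The board is 220 mm (x) by 340 mm (y), 12 mm thick and fixed to the bench; the fence stands at its +x side (face at x = 80 mm from here), the end stop at its +y end (face at y = 135 mm). The rest of it is flat and free.
- walnut_blank_center (a point): Centre (half-way up) of the dark walnut blank, a loose block about 50 g, 50 mm (its x) by 70 mm (its y) by 20 mm high, flat on the jig's board. At the start its long (y) axis lies within 30 degrees of the fence's direction, its centre 60 to 140 mm from the fence, and its +y end at least 60 mm short of the nest's mouth. It slides easily (friction coefficient about 0.6).
- pale_blank_center (a point): Centre of a loose pale blank of the same size (50 x 70 x 20 mm) lying on the bench beside the jig; leave it alone.
- cup_center (a point): Centre (half-way up) of a loose dark wooden cup, 72 mm high and 60 mm across, standing on the bench beside the jig; leave it alone.
- mallet_center (a point): Centre of the head of a loose wooden mallet lying on the bench behind the fence; the head is 70 mm (its x) by 125 mm (its y) by 62 mm high, and a 24 mm thick handle reaches 223 mm from here along its +x, away from the jig; leave it alone.
There are look-alikes about, which are no part of the job. There is more than one size of the part that bears walnut_blank_center; the job needs the middle-sized.

How it is judged:
By the outcome, as a careful person would: the job done as asked, in the order asked, and still so for the second after the job is handed in, with the robot touching nothing.
It also fails if it takes over 58 s, if anything falls off the work surface, if the arm or the gripper's body presses on something with over 40 N, if the wrist force passes 120 N, or if a joint passes its speed limit or range.

## Working session

There is one attempt and no reset: what is moved stays moved. The work goes in short steps, Python scripts to look and compute and a tool call to move; the robot and the scene stay as the last step left them, time stands still between calls to the robot, and variables do not carry over. Pictures are saved under pics/ and viewed, at most 10 in all, crops included, and the job is handed in when it is done.

Besides the shell and the picture viewer there is one more tool, called after "Call:" as name(argument=value, ...) on one line, values as JSON. move_arm: Moves the arm, as the interface text tells. Scaled input: -1 to 1 covers 0.15 m each way for a shift and pi/2 rad each way for a turn. Its arguments: {"type":"object","properties":{"moves":{"type":"array"},"claw":{"type":"number"}},"required":["moves"]}

```bash
mkdir -p pics; ls
python3 - <<'E'
from cell import monitor, viewer, order, env
import cv2
s=monitor.state();print(s['t'],s['eef_pos'],s['tcp_rot'],s['opening'],s['ft_force'])
for n in ("top","scene"):
    i=viewer.read_camera(n);cv2.imwrite(f'pics/{n}0.png',i[...,::-1]);print(n,viewer.camera_info(n))
E
```

```text
pics
0.0 [210.52288265 588.22886611 214.06464315] [-3.14051272e+00 -1.26270830e-04  2.79782730e+00] 0.998116355903979 [ 0.59981583 -0.46229995  0.18041521]
top {'K': array([[432.44442392,   0.        , 326.58287197],
       [  0.        , 432.44442392, 197.031251  ],
       [  0.        ,   0.        ,   1.        ]]), 'camera_from_world': array([[-1.38150462e-02, -9.99846925e-01, -1.07364742e-02,
         3.84922364e+01],
       [-9.83773670e-01,  1.55123130e-02, -1.78742089e-01,
         6.06449839e+02],
       [ 1.78881276e-01,  8.09293037e-03, -9.83837382e-01,
         8.76442650e+02],
       [ 0.00000000e+00,  0.00000000e+00,  0.00000000e+00,
         1.00000000e+00]])}
scene {'K': array([[464.31828663,   0.        , 317.5128429 ],
       [  0.        , 464.31828663, 202.24070258],
       [  0.        ,   0.        ,   1.        ]]), 'camera_from_world': array([[ 5.25465339e-01,  8.50601601e-01, -1.90550257e-02,
        -3.04536407e+02],
       [ 4.69204285e-01, -3.08391681e-01, -8.27491335e-01,
        -2.19497655e+02],
       [-7.09741866e-01,  4.25877315e-01, -5.61155055e-01,
         1.59846004e+03],
       [ 0.00000000e+00,  0.00000000e+00,  0.00000000e+00,
         1.00000000e+00]])}
```

View pics/top0.png

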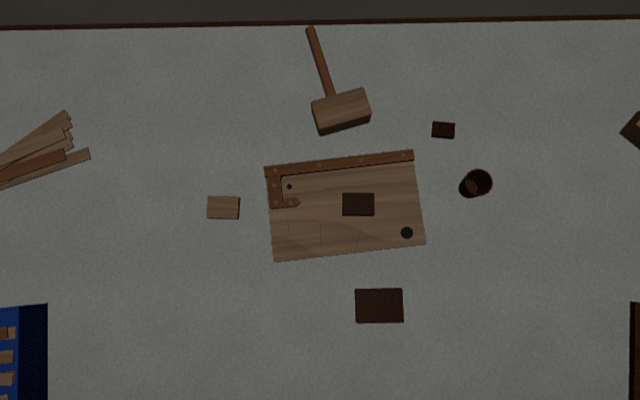

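View pics/scene0.png

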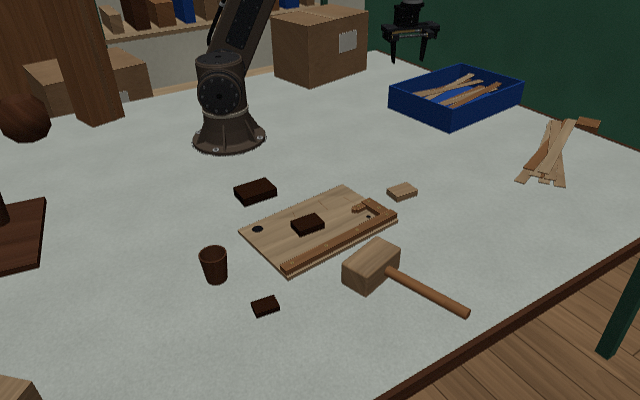

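The top view shows three dark blocks: the one on the board at (358,204), a large one at (379,305) and a small one at (443,130). The one on the board fits, being middle-sized and lying on the jig. I'll confirm that by measuring it and with one enlarged crop.

```bash
cat > h.py <<'E'
import numpy as np, cv2
from cell import monitor, viewer
def ray(info,uv,z):
    uv=np.atleast_2d(np.asarray(uv,float));T=info['camera_from_world'];R=T[:3,:3];c=-R.T@T[:3,3]
    d=np.c_[uv,np.ones(len(uv))]@np.linalg.inv(info['K']).T@R
    return (c+d*((z-c[2])/d[:,2])[:,None])[:,:2]
def proj(info,P):
    T=info['camera_from_world'];p=np.atleast_2d(P)@T[:3,:3].T+T[:3,3]
    q=p@info['K'].T;return q[:,:2]/q[:,2:]
E
python3 - <<'E'
from h import *
im=cv2.imread('pics/top0.png');info=viewer.camera_info('top')
g=im.max(2)
m=(g<62).astype(np.uint8);n,l,st,c=cv2.connectedComponentsWithStats(m)
for k in range(1,n):
    if 100<st[k,4]<3000 and 250<c[k][0]<500:
        cn=np.argwhere(l==k)[:,::-1].astype(np.float32)
        zt=32 if 180<c[k][1]<225 and c[k][0]<400 else 20
        W=ray(info,cn,zt).astype(np.float32);r=cv2.minAreaRect(W);print(st[k],c[k].round(1),np.round(r[0],1),np.round(r[1],1),r[2])
x0,y0=258,115
cr=cv2.resize(im[y0:y0+215,x0:x0+205],None,fx=2.75,fy=2.75,interpolation=cv2.INTER_CUBIC)
cr=cv2.convertScaleAbs(cr,alpha=1.8);cv2.imwrite('pics/crop0.png',cr)
E
```

```text
[305  28  23  69 191] [316.   61.9] [940.3  50.8] [180.5   6.8] 15.836112022399902
[311 104  60  32 469] [340.8 124.4] [785.6   1.1] [140.2  70.7] 78.81494903564453
[431 121  24  18 375] [442.8 129.8] [ 766.1 -238.8] [52.4 39.6] 83.01265716552734
[280 159 134  44 322] [337.  169.7] [679.6  -9.9] [ 62.8 311.4] 17.208961486816406
[458 169  35  29 745] [475.3 183.6] [ 640.4 -301.8] [60.8 78.5] 11.707273483276367
[265 175  36  34 200] [274.7 193.3] [627.3 127. ] [79.4 67.2] 9.580289840698242
[342 193  33  23 748] [357.8 204.1] [594.5 -39.1] [70.5 49. ] 89.09069061279297
[400 227  13  12 123] [406.3 232.4] [ 531.3 -143.7] [26.5 24.2] 89.14015197753906
[ 354  288   50   36 1671] [378.8 305.4] [377.  -78.1] [ 72.1 103.1] 0.6554077863693237
```

View pics/crop0.png

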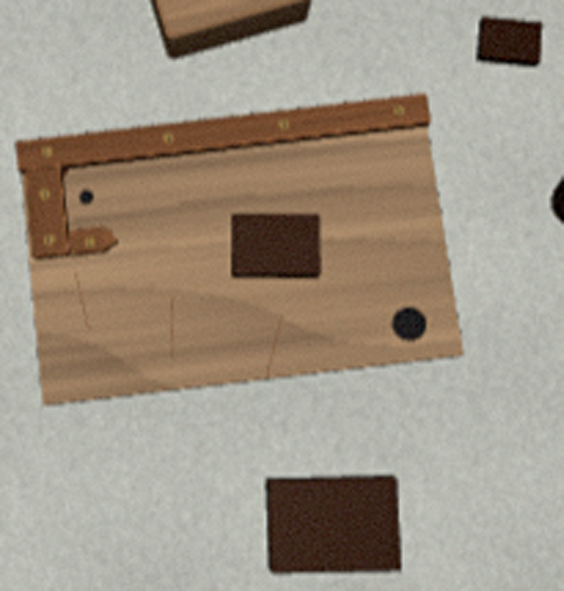

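The crop confirms it: the dark block on the board, at crop (276,246), is the middle one at 70×49 mm. The other two measure 103×72 and 52×40. The fence runs along the top, the nest is at left with its corner at about crop (65,166), and the lead-in tip is at (117,241).

Run:
```python
from h import *
from scipy.optimize import least_squares
info=viewer.camera_info('top')
# jig coords (nest_corner): x,y,z -> crop px
P=[(25,30,16,16,143),(25,-310,16,428,95),(0,-310,16,429,124),(0,0,16,64,167),(-195,30,0,44,404),(-195,-310,0,462,355)]
P=np.array(P,float);uv=P[:,3:]/2.75+[258,115]
def w(p):
    c,s=np.cos(p[2]),np.sin(p[2]);return np.c_[p[0]+c*P[:,0]-s*P[:,1],p[1]+s*P[:,0]+c*P[:,1],12+P[:,2]]
r=least_squares(lambda p:(proj(info,w(p))-uv).ravel(),[670,130,0.1])
p=r.x;print(p.round(4),r.fun.reshape(-1,2).round(2))
c,s=np.cos(p[2]),np.sin(p[2]);R=np.array([[c,-s],[s,c]])
im=cv2.imread('pics/top0.png');g=im.max(2);n,l,st,cc=cv2.connectedComponentsWithStats((g<62).astype(np.uint8))
k=l[204,358];q=ray(info,np.argwhere(l==k)[:,::-1],32).astype(np.float32)
print('blank jig',((cv2.minAreaRect(q)[0])-p[:2])@R, cv2.boxPoints(cv2.minAreaRect((q-p[:2]).astype(np.float32)@R.astype(np.float32))).round(1))
for n_,u in (('pale',(223,208)),('cup',(475,184)),('mallet',(341,112))): print(n_,((ray(info,u,25)-p[:2])@R).round())
```

```text
[6.642481e+02 1.373053e+02 1.004000e-01] [[ 0.13 -1.48]
 [ 0.13 -1.09]
 [ 1.44 -0.99]
 [-3.02 -0.97]
 [-0.11  2.06]
 [ 1.39  2.04]]
blank jig [ -87.03775848 -168.56104753] [[-115.5 -200.7]
 [ -66.8 -206.4]
 [ -58.6 -136.4]
 [-107.3 -130.7]]
pale [[-60. 129.]]
cup [[ -71. -434.]]
mallet [[ 132. -158.]]
```

```bash
cat >> h.py <<'E'
JIG=None
E
python3 - <<'E'
from h import *
from scipy.optimize import least_squares
info=viewer.camera_info('top')
P=[(25,35,16,16,143),(25,-305,16,428,95),(0,-305,16,429,124),(0,0,16,64,167),(-190,35,0,44,404),(-190,-305,0,462,355)]
P=np.array(P,float);uv=P[:,3:]/2.75+[258,115]
def w(p):
    c,s=np.cos(p[2]),np.sin(p[2]);return np.c_[p[0]+c*P[:,0]-s*P[:,1],p[1]+s*P[:,0]+c*P[:,1],12+P[:,2]]
r=least_squares(lambda p:(proj(info,w(p))-uv).ravel(),[670,130,0.1])
p=r.x;print(p.round(4),r.fun.reshape(-1,2).round(2).tolist())
c,s=np.cos(p[2]),np.sin(p[2]);R=np.array([[c,-s],[s,c]])
im=cv2.imread('pics/top0.png');g=im.max(2);n,l,st,cc=cv2.connectedComponentsWithStats((g<62).astype(np.uint8))
k=l[204,358];q=(ray(info,np.argwhere(l==k)[:,::-1],32)-p[:2])@R
rr=cv2.minAreaRect(q.astype(np.float32));print(rr,cv2.boxPoints(rr).round(1).tolist())
t=monitor.state();print('tcp jig',(t['eef_pos'][:2]-p[:2])@R,'yaw rel',t['tcp_rot'][2]-p[2])
E
```

```text
[6.626159e+02 1.330374e+02 1.020000e-01] [[-0.21, -0.53], [-0.19, -0.38], [1.14, -0.28], [-1.12, -0.29], [-0.5, 0.77], [0.87, 0.52]]
((-85.24806213378906, -164.34262084960938), (70.50251007080078, 49.048824310302734), 83.24581909179688) [[-113.69999694824219, -196.5], [-65.0, -202.1999969482422], [-56.70000076293945, -132.1999969482422], [-105.5, -126.5]]
tcp jig [-403.35232226  498.87214431] yaw rel 2.695783574057787
```

Call:
move_arm(moves=[0,0,0,0.102,0,0,0,0.102,0,0,0,0.102,0,0,0,0.102,0,0,0,0.102,0,0,0,0.102,0,0,0,0.104,-0.3,0.12,0,0,-0.36,0.14,0,0,-0.36,0.14,0,0], claw=0)

```text
t: 1.35
eef_pos: [286.3, 440.8, 214.3]
tcp_rot: [-3.141, 0.0, 1.674]
ft_force: [1.2, 0.3, 0.2]
opening: 0.025
grip_force: 0.0
```

```bash
cat >> h.py <<'E'
JIG=(662.6,133.0,0.102)
def tcp():
    t=monitor.state();c,s=np.cos(JIG[2]),np.sin(JIG[2]);R=np.array([[c,-s],[s,c]])
    f=np.array(t['ft_force']);e=t['eef_pos']
    print('t',round(t['t'],2),'jig xy',((e[:2]-JIG[:2])@R).round(1),'z',round(e[2],1),'yawerr',round(t['tcp_rot'][2]-JIG[2]-np.pi/2,3),'rp',np.round(t['tcp_rot'][:2],3),'F jig',(f[:2]@R).round(2),round(f[2],2),'open',round(t['opening'],3))
E
python3 -c "from h import *;tcp()"
```

```text
t 1.35 jig xy [-343.   344.5] z 214.3 yawerr 0.001 rp [-3.141  0.   ] F jig [1.22 0.19] 0.17 open 0.025
```

Call:
move_arm(moves=[-0.338,0.122,0,0,-0.338,0.122,0,0,-0.338,0.122,0,0,-0.338,0.122,0,0,-0.338,0.122,0,0,-0.338,0.122,0,0,-0.338,0.122,0,0,-0.338,0.122,0,0,-0.338,0.122,0,0,-0.338,0.122,0,0])

```text
t: 2.6
eef_pos: [520.3, -45.1, 214.5]
tcp_rot: [-3.141, -0.0, 1.673]
ft_force: [0.2, -0.0, -0.6]
opening: 0.003
grip_force: 0.0
```

Run:
```python
from h import *
tcp();info=viewer.camera_info('wrist');im=viewer.read_camera('wrist')[...,::-1];cv2.imwrite('pics/w1.png',cv2.convertScaleAbs(im,alpha=1.6))
c,s=np.cos(JIG[2]),np.sin(JIG[2])
def J(x,y,z):return (JIG[0]+c*x-s*y,JIG[1]+s*x+c*y,12+z)
for q in [(0,0,16),(0,-160,16),(0,-305,16),(-57,-132,20),(-114,-196.5,20),(-190,-305,0)]: print(q,proj(info,J(*q)).round(0))
```

```text
t 2.6 jig xy [-159.7 -162.6] z 214.5 yawerr 0.0 rp [-3.141 -0.   ] F jig [ 0.24 -0.03] -0.56 open 0.003
(0, 0, 16) [[483.  18.]]
(0, -160, 16) [[466. 181.]]
(0, -305, 16) [[453. 301.]]
(-57, -132, 20) [[416. 155.]]
(-114, -196.5, 20) [[360. 214.]]
(-190, -305, 0) [[294. 294.]]
```

View pics/w1.png

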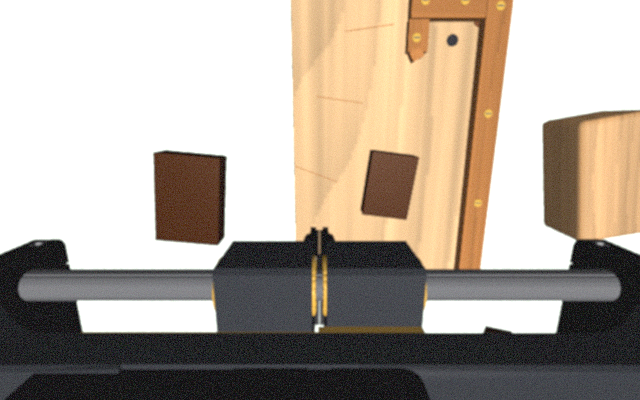

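The wrist view agrees with the calibration: blank corner seen at (418,156) against (416,155) predicted, nest corner at (483,20) against (483,18). Next I go down on the near side of the blank.

Call:
move_arm(moves=[0,0,0.35,0,0,0,0.35,0,0,0,0.3,0,0,0,0.2,0,0,0,0.083,0,0,0,0,0,0,0.1,0,0,0,0.1,0,0])

```text
t: 3.65
eef_pos: [551.6, -40.2, 23.4]
tcp_rot: [3.139, 0.001, 1.673]
ft_force: [0.1, 0.5, 0.1]
opening: 0.004
grip_force: 0.0
```

```bash
python3 -c "from h import *;tcp()"
```

```text
t 3.65 jig xy [-128. -161.] z 23.4 yawerr 0.0 rp [3.139e+00 1.000e-03] F jig [0.17 0.49] 0.08 open 0.004
```

Call:
move_arm(moves=[0,0.05,0,0,0,0.05,0,0,0,0.05,0,0,0,0.05,0,0,0,0.05,0,0,0,0.05,0,0,0,0.05,0,0])

```text
t: 4.53
eef_pos: [602.3, -34.8, 22.1]
tcp_rot: [-3.142, -0.0, 1.673]
ft_force: [-0.1, -0.5, 0.2]
opening: 0.002
grip_force: 0.4
```

```bash
cat >> h.py <<'E'
def blank():
    info=viewer.camera_info('wrist');im=viewer.read_camera('wrist')[...,::-1]
    c,s=np.cos(JIG[2]),np.sin(JIG[2]);R=np.array([[c,-s],[s,c]])
    return info,im,R
E
python3 - <<'E'
from h import *
tcp();im=viewer.read_camera('top')[...,::-1];w=viewer.read_camera('wrist')[...,::-1]
a=cv2.resize(im[140:265,255:435],(520,361),interpolation=cv2.INTER_CUBIC);b=cv2.resize(w,(280,175))
o=np.zeros((540,800,3),np.uint8);o[:361,:520]=a;o[361:536,:280]=b
cv2.imwrite('pics/p2.png',cv2.convertScaleAbs(o,alpha=1.7))
E
```

```text
t 4.53 jig xy [ -77.  -160.8] z 22.1 yawerr 0.0 rp [-3.142 -0.   ] F jig [-0.17 -0.52] 0.22 open 0.002
```

View pics/p2.png

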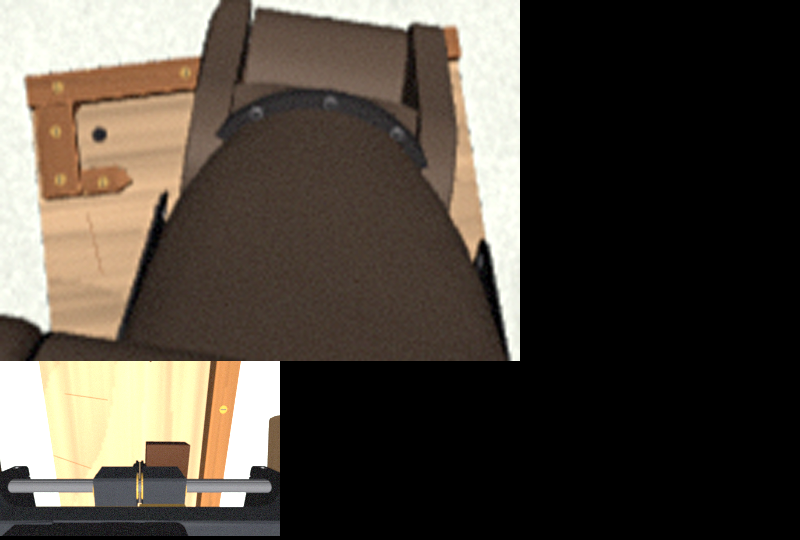

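The lower inset (wrist view) shows the blank squared up, its left face against the fingertip and a gap still left to the fence. I'll measure that gap from the wrist picture.

```bash
cat >> h.py <<'E'
def edges(rows_y=(-150,-140,-130)):
    """left/right edges of the blank's top (z=32) along lines of constant jig y, from the wrist view"""
    info,im,R=blank()
    x=np.arange(-110,5,0.5)
    for y in rows_y:
        W=np.c_[x,np.full(len(x),y)]@R.T+JIG[:2]
        uv=proj(info,np.c_[W,np.full(len(x),32.)]).astype(np.float32)
        v=cv2.remap(cv2.GaussianBlur(im,(3,3),0),uv[None,:,0],uv[None,:,1],cv2.INTER_LINEAR)[0].max(1).astype(int)
        d=np.where(v<75)[0]
        print(y,'px',uv[0].round(),uv[-1].round(),'dark x',(x[d[0]],x[d[-1]]) if len(d) else None, v[::10].tolist())
    return im
E
python3 - <<'E'
from h import *
im=edges((-150,-145,-140,-135,-130,-125))
cv2.imwrite('pics/w3.png',cv2.convertScaleAbs(cv2.resize(im[150:300,240:500],(780,450),interpolation=cv2.INTER_CUBIC),alpha=1.7))
E
```

```text
-150 px [252. 235.] [478. 235.] dark x (np.float64(-82.0), np.float64(-0.5)) [189, 189, 185, 187, 183, 182, 20, 59, 52, 72, 71, 72, 71, 70, 73, 72, 71, 70, 72, 160, 171, 90, 85]
-145 px [251. 226.] [479. 225.] dark x (np.float64(-68.5), np.float64(-0.5)) [190, 187, 184, 188, 184, 181, 166, 192, 185, 74, 72, 73, 72, 73, 73, 73, 71, 72, 70, 161, 171, 89, 86]
-140 px [251. 216.] [480. 216.] dark x (np.float64(-68.0), np.float64(-0.5)) [190, 189, 185, 186, 185, 183, 183, 181, 186, 74, 74, 74, 74, 73, 72, 73, 71, 72, 72, 160, 170, 89, 85]
-135 px [250. 206.] [481. 206.] dark x (np.float64(-68.0), np.float64(-0.5)) [190, 188, 186, 187, 185, 184, 183, 181, 190, 76, 76, 76, 74, 74, 74, 73, 73, 74, 72, 160, 170, 86, 85]
-130 px [250. 196.] [482. 196.] dark x (np.float64(-68.0), np.float64(-0.5)) [191, 189, 187, 188, 186, 184, 184, 182, 194, 77, 77, 76, 76, 74, 75, 76, 75, 74, 75, 160, 170, 84, 84]
-125 px [249. 186.] [483. 186.] dark x (np.float64(-68.0), np.float64(-0.5)) [190, 189, 185, 189, 187, 185, 185, 182, 194, 22, 25, 21, 27, 25, 28, 30, 31, 45, 179, 160, 169, 81, 86]
```

View pics/w3.png

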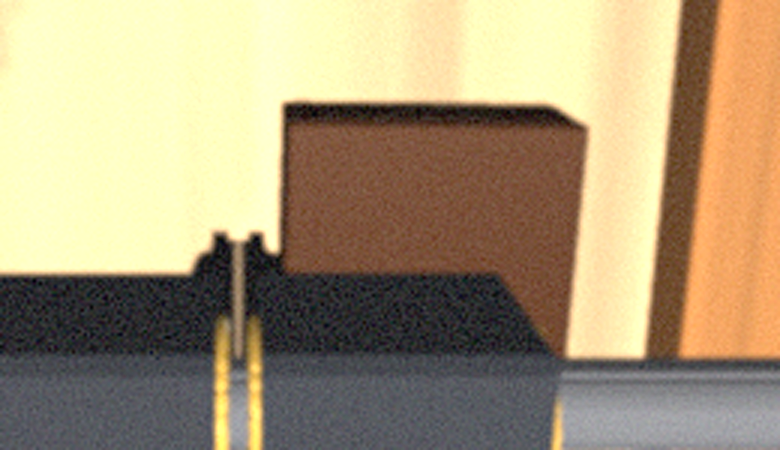

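The blank is square to the jig. Its near face is at x = -68 and its far face at about -18, so there are roughly 18 mm left to the fence.

Call:
move_arm(moves=[0,0.03,0,0,0,0.03,0,0,0,0.025,0,0,0,0.02,0,0,0,0.007,0,0,0,0,0,0])

```text
t: 5.42
eef_pos: [618.6, -33.1, 22.2]
tcp_rot: [3.141, -0.0, 1.673]
ft_force: [1.0, 0.4, -0.3]
opening: 0.006
grip_force: 0.0
```

```bash
python3 -c "
from h import *
tcp();edges((-145,-135))"
```

```text
t 5.42 jig xy [ -60.7 -160.8] z 22.2 yawerr 0.0 rp [ 3.141 -0.   ] F jig [1.04 0.3 ] -0.33 open 0.006
-145 px [219. 226.] [447. 225.] dark x (np.float64(-53.0), np.float64(0.0)) [184, 184, 182, 182, 179, 183, 175, 183, 193, 181, 177, 169, 72, 72, 73, 71, 72, 70, 71, 69, 71, 70, 69]
-135 px [218. 206.] [449. 206.] dark x (np.float64(-53.0), np.float64(0.0)) [184, 185, 182, 181, 182, 185, 176, 180, 191, 183, 176, 174, 73, 75, 75, 73, 74, 72, 72, 72, 73, 71, 70]
```

Face at -53, so about 2–3 mm more. I'll go on in 0.75 mm steps and watch the force.

Call:
move_arm(moves=[0,0.005,0,0,0,0.005,0,0,0,0.005,0,0])

```text
t: 5.85
eef_pos: [620.9, -32.9, 22.2]
tcp_rot: [3.142, -0.0, 1.673]
ft_force: [-0.5, -0.3, -0.0]
opening: 0.002
grip_force: 0.1
```

Call:
move_arm(moves=[0,0.005,0,0,0,0,0,0])

```text
t: 6.1
eef_pos: [621.6, -32.8, 22.2]
tcp_rot: [3.141, -0.0, 1.673]
ft_force: [-0.3, 0.3, 0.1]
opening: 0.002
grip_force: 0.0
```

```bash
python3 -c "
from h import *
tcp();edges((-145,-135))"
```

```text
t 6.1 jig xy [ -57.6 -160.8] z 22.2 yawerr 0.0 rp [ 3.141 -0.   ] F jig [-0.26  0.36] 0.06 open 0.002
-145 px [213. 226.] [441. 225.] dark x (np.float64(-50.0), np.float64(0.0)) [182, 183, 181, 179, 178, 181, 173, 180, 191, 182, 154, 159, 69, 69, 72, 70, 70, 69, 71, 70, 68, 68, 65]
-135 px [212. 206.] [443. 206.] dark x (np.float64(-50.0), np.float64(0.0)) [181, 183, 182, 180, 180, 181, 175, 177, 189, 182, 175, 172, 71, 73, 73, 71, 72, 72, 72, 71, 72, 71, 68]
```

Call:
move_arm(moves=[0,0.005,0,0,0,0,0,0])

```text
t: 6.4
eef_pos: [622.4, -32.7, 22.2]
tcp_rot: [3.141, -0.0, 1.673]
ft_force: [0.3, -0.0, -0.2]
opening: 0.007
grip_force: 0.0
```

Call:
move_arm(moves=[0,0.005,0,0,0,0,0,0])

```text
t: 6.65
eef_pos: [623.1, -32.7, 22.2]
tcp_rot: [3.141, -0.0, 1.673]
ft_force: [-0.7, -0.1, 0.1]
opening: 0.002
grip_force: 0.0
```

Call:
move_arm(moves=[0,0.005,0,0,0,0,0,0])

```text
t: 6.9
eef_pos: [623.9, -32.6, 22.2]
tcp_rot: [3.141, -0.0, 1.673]
ft_force: [0.1, 0.8, -0.4]
opening: 0.004
grip_force: 0.0
```

Call:
move_arm(moves=[0,0.005,0,0,0,0,0,0])

```text
t: 7.15
eef_pos: [624.4, -32.6, 22.2]
tcp_rot: [-3.141, -0.0, 1.673]
ft_force: [-1.3, -0.8, 1.0]
opening: 0.002
grip_force: 0.7
```

Run:
```python
from h import *
tcp();im=edges((-145,-135))
cv2.imwrite('pics/w4.png',cv2.convertScaleAbs(cv2.resize(im[140:290,220:480],(780,450),interpolation=cv2.INTER_CUBIC),alpha=2.2))
```

```text
t 7.15 jig xy [ -54.8 -160.8] z 22.2 yawerr 0.0 rp [-3.141 -0.   ] F jig [-1.4  -0.66] 1.03 open 0.002
-145 px [208. 225.] [435. 225.] dark x (np.float64(-47.0), np.float64(1.0)) [180, 182, 179, 178, 177, 179, 171, 177, 189, 182, 173, 168, 153, 69, 70, 70, 69, 70, 68, 71, 71, 68, 68]
-135 px [206. 206.] [437. 206.] dark x (np.float64(-47.0), np.float64(1.0)) [180, 181, 180, 178, 178, 179, 172, 177, 184, 182, 174, 170, 167, 74, 72, 72, 71, 70, 71, 70, 71, 71, 72]
```

View pics/w4.png

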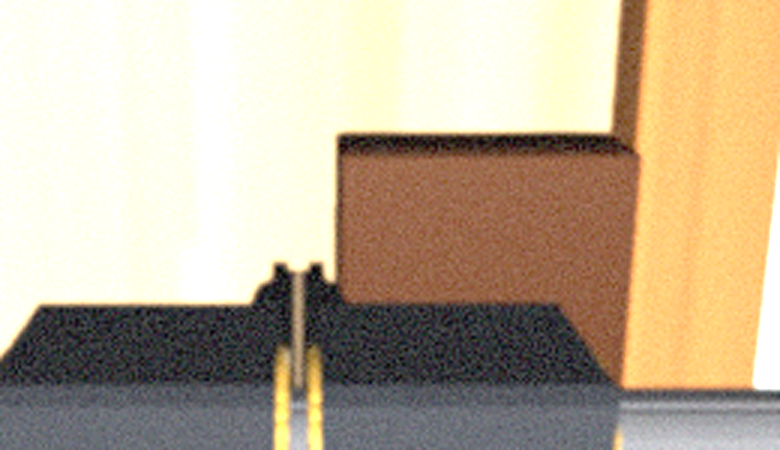

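The picture shows the blank's right edge meeting the fence, with only the front corner chamfer open at (630,150), and the force is starting to rise. One or two more steps will seat it.

Call:
move_arm(moves=[0,0.005,0,0,0,0,0,0])

```text
t: 7.45
eef_pos: [624.6, -32.5, 22.1]
tcp_rot: [-3.14, -0.0, 1.673]
ft_force: [-4.7, -2.3, 1.9]
opening: 0.001
grip_force: 2.5
```

Call:
move_arm(moves=[0,0.005,0,0,0,0,0,0])

```text
t: 7.7
eef_pos: [624.7, -32.5, 22.0]
tcp_rot: [-3.138, -0.0, 1.673]
ft_force: [-7.9, -2.9, 3.9]
opening: 0.004
grip_force: 4.2
```

```bash
python3 -c "
from h import *
tcp();edges((-145,-135,-130))"
```

```text
t 7.7 jig xy [ -54.6 -160.8] z 22.0 yawerr 0.0 rp [-3.138 -0.   ] F jig [-8.2  -2.04] 3.91 open 0.004
-145 px [207. 226.] [435. 226.] dark x (np.float64(-47.0), np.float64(1.0)) [180, 181, 178, 177, 177, 179, 172, 176, 190, 181, 174, 164, 148, 69, 70, 69, 69, 68, 69, 70, 69, 68, 69]
-135 px [206. 206.] [437. 206.] dark x (np.float64(-47.0), np.float64(1.0)) [180, 182, 180, 178, 177, 181, 173, 175, 184, 182, 173, 170, 168, 72, 71, 73, 71, 70, 72, 71, 71, 71, 70]
-130 px [205. 196.] [437. 197.] dark x (np.float64(-47.0), np.float64(1.0)) [180, 183, 181, 178, 179, 180, 174, 176, 185, 183, 174, 170, 167, 72, 73, 72, 72, 73, 71, 71, 72, 73, 71]
```

The blank is firm on the fence: 8 N, and its near face is square at -47. The fence is therefore really at about +3 in my frame. Now I back off and go round to the blank's rear end.

Call:
move_arm(moves=[0,-0.06,0,0,0,-0.12,0,0,-0.22,0,0,0,-0.21,0,0,0,0,0.18,0,0,0,0.18,0,0,0,0,0,0])

```text
t: 8.62
eef_pos: [660.6, -93.6, 22.0]
tcp_rot: [3.14, 0.0, 1.674]
ft_force: [-1.0, 1.4, -0.2]
opening: 0.006
grip_force: 0.0
```

Run:
```python
from h import *
tcp();im=edges((-180,-170,-160,-150,-140,-130))
cv2.imwrite('pics/w5.png',cv2.convertScaleAbs(cv2.resize(im[40:260,180:460],(764,600),interpolation=cv2.INTER_CUBIC),alpha=2.2))
```

```text
t 8.62 jig xy [ -25.1 -225.2] z 22.0 yawerr 0.001 rp [3.14 0.  ] F jig [-0.8   1.53] -0.25 open 0.006
-180 px [141. 167.] [379. 167.] dark x (np.float64(-46.0), np.float64(1.5)) [172, 178, 178, 175, 177, 173, 173, 169, 182, 185, 173, 171, 167, 71, 70, 70, 70, 73, 74, 74, 75, 75, 75]
-170 px [138. 146.] [380. 146.] dark x (np.float64(-46.0), np.float64(1.0)) [174, 179, 178, 176, 176, 173, 174, 169, 182, 186, 174, 171, 168, 73, 73, 72, 74, 74, 75, 74, 75, 75, 76]
-160 px [135. 125.] [381. 125.] dark x (np.float64(-46.0), np.float64(1.5)) [174, 181, 179, 177, 178, 174, 176, 171, 183, 184, 175, 172, 167, 74, 74, 74, 76, 77, 77, 76, 75, 75, 76]
-150 px [132. 102.] [381. 102.] dark x (np.float64(-46.0), np.float64(-46.0)) [175, 181, 181, 177, 179, 176, 176, 173, 179, 187, 177, 173, 168, 75, 76, 77, 78, 76, 78, 77, 77, 77, 75]
-140 px [129.  79.] [383.  79.] dark x None [176, 182, 180, 178, 178, 178, 178, 175, 173, 189, 177, 173, 168, 77, 77, 78, 78, 78, 77, 78, 78, 78, 77]
-130 px [126.  55.] [384.  56.] dark x None [164, 183, 181, 178, 179, 178, 179, 176, 174, 188, 178, 172, 167, 79, 80, 80, 79, 78, 79, 78, 78, 79, 78]
```

View pics/w5.png

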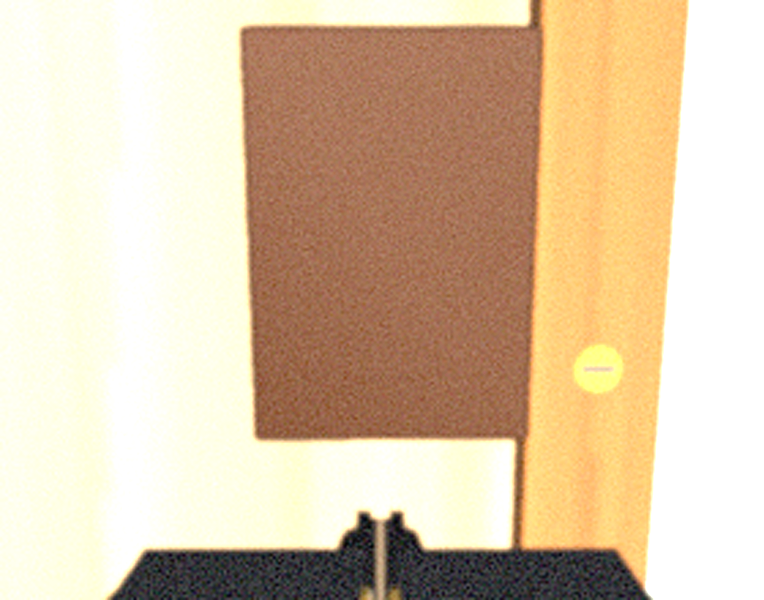

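The blank lies flush along the fence from (540,30) to (525,437), and the fingertip at (380,515) is lined up slightly outboard of its centre. Now I slide it along, with a slight bias toward the fence.

Call:
move_arm(moves=[0.06,0,0,0,0.04,0,0,0,0.03,0,0,0,0.04,0.001,0,0,0.045,0.001,0,0,0.045,0.001,0,0,0.045,0.001,0,0,0.045,0.001,0,0,0.045,0.001,0,0,0.045,0.001,0,0])

```text
t: 9.93
eef_pos: [653.7, -27.5, 22.2]
tcp_rot: [3.142, -0.0, 1.673]
ft_force: [0.3, -0.5, 0.5]
opening: 0.003
grip_force: 0.2
```

```bash
python3 -c "
from h import *
tcp();edges((-140,-130,-120,-110,-100,-90,-80,-75))" | cut -c1-110
```

```text
t 9.93 jig xy [ -25.2 -158.8] z 22.2 yawerr 0.0 rp [ 3.142 -0.   ] F jig [ 0.22 -0.53] 0.51 open 0.003
-140 px [148. 220.] [376. 220.] dark x (np.float64(-46.0), np.float64(1.5)) [178, 184, 184, 180, 181, 180, 179
-130 px [145. 200.] [377. 200.] dark x (np.float64(-46.0), np.float64(1.0)) [178, 185, 184, 181, 182, 181, 182
-120 px [143. 180.] [378. 180.] dark x (np.float64(-46.0), np.float64(1.5)) [168, 185, 185, 182, 183, 182, 183
-110 px [140. 160.] [379. 160.] dark x (np.float64(-46.0), np.float64(1.5)) [166, 180, 184, 182, 184, 183, 184
-100 px [137. 139.] [380. 139.] dark x (np.float64(-46.0), np.float64(-46.0)) [168, 171, 185, 183, 185, 184, 1
-90 px [135. 117.] [381. 117.] dark x None [170, 172, 180, 182, 184, 186, 187, 185, 179, 195, 185, 178, 171, 7
-80 px [132.  94.] [382.  94.] dark x None [171, 170, 169, 182, 184, 186, 189, 186, 180, 183, 184, 178, 171, 8
-75 px [130.  83.] [382.  83.] dark x (np.float64(0.5), np.float64(1.0)) [174, 175, 171, 183, 183, 186, 188, 1
```

It stays flush, with the side face constant at -46. Continuing into the nest.

Call:
move_arm(moves=[0.045,0.001,0,0,0.045,0.001,0,0,0.045,0.001,0,0,0.045,0.001,0,0,0.045,0.001,0,0,0.045,0.001,0,0,0.045,0.001,0,0,0.045,0.001,0,0,0.045,0.001,0,0,0.03,0,0,0])

```text
t: 11.22
eef_pos: [648.4, 37.5, 22.2]
tcp_rot: [3.141, -0.0, 1.673]
ft_force: [-1.0, -0.1, -0.1]
opening: 0.007
grip_force: 0.2
```

Run:
```python
from h import *
tcp();im=edges((-75,-60,-50))
cv2.imwrite('pics/w6.png',cv2.convertScaleAbs(cv2.resize(im[40:260,180:460],(764,600),interpolation=cv2.INTER_CUBIC),alpha=2))
```

```text
t 11.22 jig xy [-23.8 -93.5] z 22.2 yawerr 0.0 rp [ 3.141 -0.   ] F jig [-1.05 -0.03] -0.12 open 0.007
-75 px [145. 220.] [374. 220.] dark x (np.float64(-46.5), np.float64(1.0)) [173, 177, 172, 186, 187, 188, 191, 189, 183, 192, 188, 182, 173, 65, 66, 67, 68, 66, 68, 70, 70, 70, 71]
-60 px [141. 191.] [375. 191.] dark x (np.float64(-46.5), np.float64(1.0)) [177, 179, 174, 179, 187, 190, 193, 190, 182, 187, 189, 182, 174, 70, 72, 71, 72, 72, 72, 73, 73, 74, 74]
-50 px [139. 171.] [376. 171.] dark x (np.float64(-46.5), np.float64(-12.5)) [177, 180, 176, 175, 187, 191, 192, 191, 182, 188, 190, 182, 173, 72, 72, 74, 74, 75, 75, 76, 76, 75, 78]
```

View pics/w6.png

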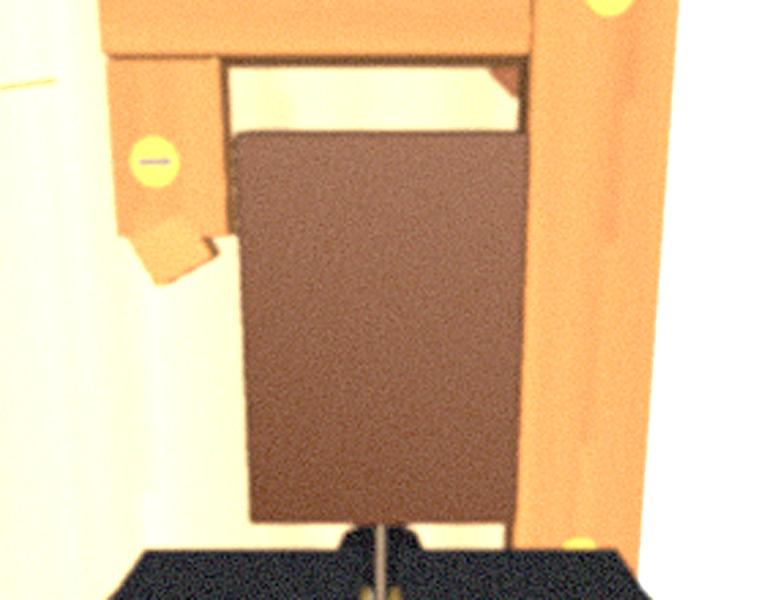

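The blank is in the nest mouth and flush with the fence. About 12 mm is left to the end stop, between row 130 and row 60 in the crop.

Call:
move_arm(moves=[0.03,0,0,0,0.02,0,0,0,0.015,0,0,0,0,0,0,0])

```text
t: 11.78
eef_pos: [647.5, 46.9, 22.2]
tcp_rot: [3.141, -0.0, 1.673]
ft_force: [0.1, -0.1, 0.1]
opening: 0.006
grip_force: 0.0
```

Call:
move_arm(moves=[0.005,0,0,0,0.005,0,0,0,0,0,0,0])

```text
t: 12.15
eef_pos: [647.3, 48.2, 22.2]
tcp_rot: [3.142, -0.0, 1.673]
ft_force: [1.0, 0.5, 0.1]
opening: 0.003
grip_force: 0.0
```

Call:
move_arm(moves=[0.005,0,0,0,0,0,0,0])

```text
t: 12.4
eef_pos: [647.2, 49.0, 22.2]
tcp_rot: [-3.142, -0.0, 1.673]
ft_force: [0.1, 0.9, 0.1]
opening: 0.001
grip_force: 0.0
```

```bash
python3 -c "
from h import *
tcp()"
```

```text
t 12.4 jig xy [-23.9 -82. ] z 22.2 yawerr 0.0 rp [-3.142 -0.   ] F jig [0.17 0.88] 0.1 open 0.001
```

Call:
move_arm(moves=[0.005,0,0,0,0,0,0,0])

```text
t: 12.65
eef_pos: [647.2, 49.8, 22.2]
tcp_rot: [3.142, -0.0, 1.673]
ft_force: [0.4, 0.3, 0.4]
opening: 0.002
grip_force: 0.0
```

Call:
move_arm(moves=[0.005,0,0,0,0,0,0,0])

```text
t: 12.9
eef_pos: [647.2, 49.9, 22.2]
tcp_rot: [3.142, 0.001, 1.673]
ft_force: [-0.1, -4.2, 0.9]
opening: 0.004
grip_force: 2.4
```

Call:
move_arm(moves=[0.005,0,0,0,0,0,0,0])

```text
t: 13.15
eef_pos: [647.2, 50.0, 22.2]
tcp_rot: [3.141, 0.001, 1.673]
ft_force: [-0.1, -9.9, -0.6]
opening: 0.002
grip_force: 4.8
```

Call:
move_arm(moves=[0.005,0,0,0,0,0,0,0])

```text
t: 13.4
eef_pos: [647.2, 50.0, 22.3]
tcp_rot: [3.141, 0.002, 1.673]
ft_force: [0.0, -13.6, 0.9]
opening: 0.007
grip_force: 6.9
```

It's butted against the end stop, at a steady 13.6 N with no further travel. I back straight off and look.

Call:
move_arm(moves=[-0.04,0,0,0,-0.15,0,0,0,-0.06,0,0,0,0,0,0,0])

```text
t: 13.9
eef_pos: [650.8, 13.6, 22.1]
tcp_rot: [3.142, -0.0, 1.672]
ft_force: [0.7, 0.7, 0.5]
opening: 0.004
grip_force: 0.0
```

Run:
```python
from h import *
tcp();im=edges((-65,-60,-50,-45,-40,-35))
cv2.imwrite('pics/w7.png',cv2.convertScaleAbs(cv2.resize(im[0:220,180:460],(764,600),interpolation=cv2.INTER_CUBIC),alpha=2))
```

```text
t 13.9 jig xy [ -23.9 -117.5] z 22.1 yawerr -0.001 rp [ 3.142 -0.   ] F jig [0.72 0.59] 0.54 open 0.004
-65 px [136. 152.] [377. 152.] dark x (np.float64(-46.5), np.float64(1.0)) [168, 171, 167, 179, 179, 182, 185, 183, 175, 179, 181, 173, 165, 72, 71, 73, 72, 74, 75, 77, 79, 77, 77]
-60 px [135. 142.] [377. 141.] dark x (np.float64(-46.5), np.float64(-19.0)) [171, 171, 167, 166, 181, 181, 184, 184, 175, 179, 181, 175, 166, 72, 73, 72, 74, 73, 74, 75, 77, 79, 78]
-50 px [132. 120.] [378. 119.] dark x (np.float64(-46.5), np.float64(-24.5)) [171, 174, 170, 168, 179, 182, 186, 185, 175, 180, 182, 176, 167, 73, 73, 73, 75, 75, 75, 75, 76, 76, 76]
-45 px [130. 109.] [378. 108.] dark x (np.float64(-46.5), np.float64(-19.5)) [172, 174, 170, 169, 180, 183, 186, 185, 176, 181, 182, 176, 167, 72, 73, 73, 74, 75, 75, 78, 76, 77, 77]
-40 px [129.  97.] [379.  97.] dark x (np.float64(-46.5), np.float64(1.0)) [171, 174, 171, 164, 176, 183, 185, 185, 175, 180, 164, 176, 168, 73, 72, 74, 76, 75, 77, 75, 76, 76, 76]
-35 px [127.  86.] [379.  85.] dark x (np.float64(-46.5), np.float64(-1.0)) [173, 175, 171, 164, 176, 183, 187, 187, 174, 174, 147, 129, 160, 73, 73, 74, 75, 77, 76, 75, 75, 77, 77]
```

View pics/w7.png

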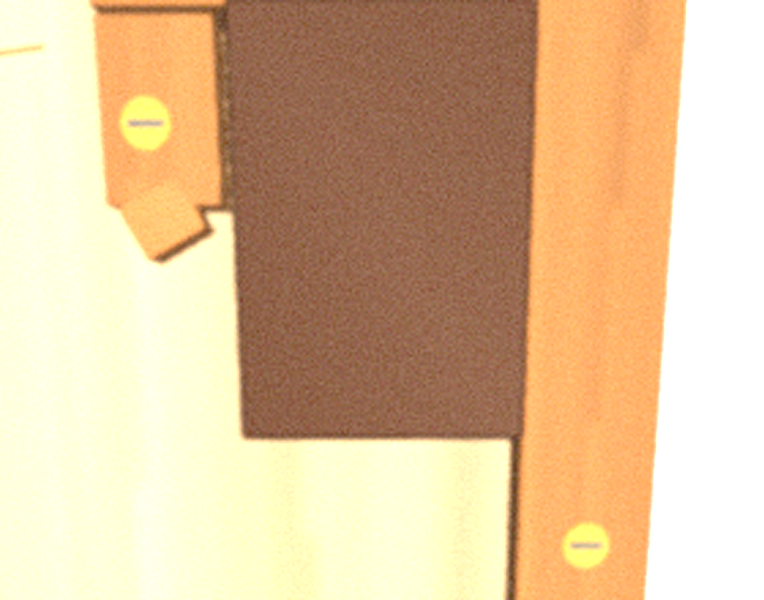

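The blank's side is constant at -46.5, parallel to the fence. Its right edge runs along the fence from (537,0) to (518,437), and its far end is on the stop at the top of the crop. I'll raise the hand and hand in.

Call:
move_arm(moves=[0,0,-0.15,0,0,0,-0.35,0,0,0,-0.35,0,0,0,-0.3,0,0,0,0,0,0,0,0,0])

```text
t: 14.7
eef_pos: [650.3, 15.1, 194.0]
tcp_rot: [-3.141, -0.0, 1.673]
ft_force: [-0.4, -0.8, -1.0]
opening: 0.007
grip_force: 0.0
```

Run:
```python
from h import *
from cell import order
tcp();edges((-65,-50,-35,-20,-10,-4))
info,im,R=blank()
y=np.arange(-80,10,0.5);W=np.c_[np.full(len(y),-20.),y]@R.T+JIG[:2]
uv=proj(info,np.c_[W,np.full(len(y),32.)]).astype(np.float32)
v=cv2.remap(np.ascontiguousarray(im),uv[None,:,0],uv[None,:,1],1)[0].max(1).astype(int)
d=y[v<90];print('y extent',d.min(),d.max())
print(order.job_done())
```

```text
t 14.7 jig xy [ -24.3 -116.1] z 194.0 yawerr 0.001 rp [-3.141 -0.   ] F jig [-0.45 -0.71] -1.03 open 0.007
-65 px [230. 137.] [348. 137.] dark x (np.float64(-45.5), np.float64(0.0)) [155, 153, 160, 162, 164, 168, 165, 163, 158, 169, 161, 157, 150, 71, 70, 70, 71, 72, 71, 72, 73, 74, 72]
-50 px [229. 121.] [348. 121.] dark x (np.float64(-45.0), np.float64(0.0)) [157, 155, 153, 162, 166, 169, 166, 163, 159, 170, 163, 157, 150, 73, 72, 72, 72, 73, 71, 73, 71, 71, 74]
-35 px [228. 105.] [348. 105.] dark x (np.float64(-45.0), np.float64(0.5)) [159, 156, 151, 156, 165, 170, 169, 165, 159, 152, 135, 126, 149, 73, 74, 72, 73, 75, 74, 75, 74, 74, 72]
-20 px [227.  88.] [349.  88.] dark x (np.float64(-45.5), np.float64(0.5)) [160, 157, 153, 158, 166, 169, 168, 162, 148, 132, 143, 128, 117, 73, 74, 74, 74, 74, 74, 74, 74, 74, 72]
-10 px [227.  77.] [349.  77.] dark x (np.float64(-44.5), np.float64(0.5)) [159, 158, 152, 157, 165, 171, 169, 164, 148, 120, 123, 129, 113, 75, 75, 75, 73, 74, 74, 75, 74, 75, 73]
-4 px [226.  70.] [349.  70.] dark x (np.float64(-45.0), np.float64(0.5)) [161, 159, 154, 153, 161, 157, 160, 164, 145, 119, 123, 129, 113, 73, 75, 73, 75, 74, 74, 74, 75, 74, 73]
y extent -68.0 0.5
the job is handed in; nothing more can be done
None
```

The walnut blank was pushed flat to the fence, slid along it into the nest and butted against the end stop. The hand is clear and the job is handed in at about 14.7 s; the hand-in gave no verdict, and I did not re-measure the pale blank, cup or mallet, though no move went near them.

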